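# Start the filler plug in a vaporiser's filler neck

## Task

Take the broad knurled filler plug from the parts rack and start it by hand in the filler neck that is held in the vice: set it upright on the thread, turn it gently backward (anticlockwise from above) until you feel the threads drop, then forward (clockwise) one full turn, without forcing it. Finish while still holding the plug's head, the plug started one turn and standing straight in the neck; leave everything else on the bench alone.

Things in the scene. Friction and masses are not known exactly. Their poses are not given: they have to be found in the camera images.
- plug: the filler plug, plain steel, about 0.11 kg, 53 mm tall: a shank 22 mm across and 35 mm long (16 mm across at its end, tapering over 5 mm) under a round knurled head 39 mm across, from z = 35 to 53 mm. Origin: centre of the shank's lower end, z up. It starts upright in one of the rack's three holes, its end 8 mm above the bench, at any yaw. A dark coin slot across the head's top lies along its x.
- plug_head (a point): centre of the flat top of the plug's head, 53 mm above the plug's origin.
- plug_thread (a point): lower leading end of one of the plug's two thread ridges, on its +x side 12 mm above its end; the other is on its -x side. Right-hand thread, two starts 5 mm apart, lead 10 mm per turn, 27 mm over the ridges, each ridge rising half a turn from its leading end to 19 mm. Forward is clockwise from above.
- filler: the vaporiser's filler block, aluminium, fixed in the vice; on it an upright neck, a tube 35.6 mm across and 36 mm high, bore threaded to suit the plug (lead 10 mm, two starts, 23.4 mm across inside the ridges: 0.7 mm room all round the shank, about 1 mm axial play). Origin: centre of the neck's open mouth, 121 mm above the bench, z up.
- neck_thread (a point): start of one of the neck's two thread ridges, just inside the mouth on the filler's +x; the other is on -x (dark lines outside the neck). Turned backward on the thread the plug climbs until its x lies along the filler's x, its end then 13.5 mm below the mouth, and there drops 5 mm to 18.5. A full turn forward from the drop puts it 28.5 below (head 6.5 above the mouth); fully home is 35.
- vice: grey bench vice, fixed to the bench, jaws 80 mm wide, their top 76 mm above the bench; origin on the bench below the neck, screw and cross handle toward its -x, out to 120 mm.
- rack: grey plastic parts rack, 75 x 190 mm, 22 mm high, fixed; three holes 31 mm across and 14 mm deep in a row along its y, 60 mm apart, the middle one at its centre. Origin: centre of the underside.
- drain_plug: small brass plug with a 24 mm hexagon head, 29 mm tall, upright in another hole of the rack; leave it. Origin: centre of its lower end.
- spindle: thin stepped steel valve spindle, 50 mm tall, 26 mm across its foot, upright in the third hole; leave it. Origin: centre of its lower end.
- agent_bottle: amber bottle, 68 mm across, 150 mm tall; leave it. Origin: centre of the underside.
- washer: copper sealing washer lying flat, 48 mm across, 5 mm thick; leave it. Origin: centre of the underside.
- screwdriver: screwdriver, 200 mm long, lying; leave it. Origin: its middle, on the bench; x from handle to tip.
- wrench: steel spanner, 180 mm long, lying; leave it. Origin: its middle, on the bench; x along it.
- grease_jar: small white jar, 52 mm across, 50 mm tall; leave it. Origin: centre of the underside.

How it is judged:
On the way, in this order (a step that is already met when the one before it is completed fails the run):
1. the plug rests upright in the neck, turned back to the start of the thread (not yet dropped) (z of plug in the frame of filler between -0.0154 and -0.0115 m and horizontal distance between plug and filler below 0.0025 m and angle between the x axis of plug and the x axis of filler, either way round below 0.5 rad and contact force between plug and filler above 0.2 N and linear speed of plug below 0.008 m/s), for 0.05 s.
2. turned back past the thread's start, it has dropped one pitch (z of plug in the frame of filler between -0.0202 and -0.0164 m and horizontal distance between plug and filler below 0.0025 m and angle between the x axis of plug and the x axis of filler, either way round below 0.6 rad and linear speed of plug below 0.008 m/s), for 0.1 s.
At the end, for the whole second after the job is handed in: the fingers still hold the plug (grip above 3 N), the plug stands straight in the neck (within 2.5 mm and 0.08 rad) and still, its lower end 25.6 to 31.8 mm below the mouth, which is about three quarters to one and a third turns after the drop (z of plug in the frame of filler between -0.0318 and -0.0256 m and horizontal distance between plug and filler below 0.0025 m and angle between plug's own z axis and vertical below 0.08 rad and contact force between the fingers and plug above 3 N and linear speed of plug below 0.01 m/s and angular speed of plug below 0.1 rad/s); the arm keeps its last pose, push and grip.
It fails at once if the plug is forced in the neck (above 60 N) (contact force between plug and filler above 60 N).
It fails at once if something else on the bench is moved more than 20 mm (distance of any of drain_plug, spindle, agent_bottle, washer, screwdriver, wrench, grease_jar from where it was at the start of the episode above 0.02 m).
It also fails if it takes over 72 s, if anything falls off the work surface, if the arm or the gripper's body presses on something with over 40 N, if the wrist force passes 120 N, or if a joint passes its speed limit or range.

## Robot

A 7-joint arm with a two-finger parallel gripper is mounted at the origin on the work surface. World frame = base frame: x ahead of the robot, y to its left, z up, the work surface at z = 0. Lengths are in m, angles in rad, forces in N, time in s.
With the tool pointing down it reaches from about 0.425 to 1.025 m from the base axis. Payload 9.4 kg.
Tool frame: the origin (TCP) lies on the mounting face of the last link; the fingertips stand 173 mm ahead of it and the grasp point (between the pads) lies 155 mm ahead of it; z points along the fingers, y is the line along which they close (so a half turn about z gives the same grasp; the last joint's range is limited). The gripper opens to 85 mm and grips with 20 to 120 N. Pads are 22 mm wide; open, the fingers measure 114 mm over their backs; the gripper's body (76 mm by 85 mm) begins 54 mm behind the grasp point. The pads swing forward as they close: fully open they stand 13 mm farther back than shut.
Start: joints at [1.151, 0.599, -0.003, 1.599, 0.002, 0.943, -0.08], TCP at [0.244, -0.683, 0.405] pointing down, gripper open.
Joint ranges: [-2.57, 2.57], [-0.35, 1.97], [-1.29, 1.29], [0.11, 2.56], [-1.05, 4.19], [0.11, 1.86], [-2.63, 2.63]. Speed limits (rad/s): [2.22, 2.22, 3.01, 3.01, 3.14, 3.14, 3.14].

## Interface

Orientations are given as [roll, pitch, yaw] about the fixed x, y, z axes, in that order (R = Rz(yaw) Ry(pitch) Rx(roll)).
In Python, from rig import arm gives the robot as it stands.
- The arm moves only by the shell command python3 steer.py 'ROWS' [FORCE]. ROWS is a JSON object with one list for each field, all of the same length, 1 to 8, a row being the entries at one place: aperture (the finger opening in m), sx, sy, sz (the shift in units of 50 mm), rz (a turn about the tool's z in units of 0.2 rad); each row is the pose to reach, as a shift and turn from the pose commanded when the command began, along the tool's axes at that moment; what a row does not reach only later rows make up. A row lasts 1/10 s, in which the tool goes at most 0.05 m and 0.15 rad, less where a joint would pass 70% of its speed; a pose out of reach is approached as far as the arm can. The fingers move at their own pace and stop on an object; FORCE is the grip in N (left out, the last holds). Time passes only in rows, so rows that do not move let the fingers close. It prints the time, the measured TCP pose, the force, the opening and the grip force at its end. Input that does not fit is refused with a message, and nothing moves.
- arm.get_obs(): the state, without advancing time (a new reading comes with each control period).
- arm.grab_frame(name): name is "side" or "top" or "wrist"; returns a dict with "frame" (400x640x3 uint8, blue, green, red), "intrinsics" (3x3 intrinsics, pixels), "rvec" (rotation vector, rad) and "tvec" (3), from world to camera coordinates, as OpenCV has them; the wrist camera has in their place "tool_from_camera" (4x4, takes a point from camera to tool coordinates, whose origin is the TCP and whose axes are the flange's). Camera axes: x right, y down, z forward; pixel columns grow to the right and rows downward; lengths in m; the calibration is good to about 2 mm. A picture is of the moment at which its call begins: read the wrist's pose just before it. There is no depth.
- arm.close_job(): hands the job in; it is judged then, once.
The state is a dict: "t": time; "qpos": joint angles; "joint_velocities": joint speeds; "effort": joint torques, N m; "eef_pos": TCP position; "eef_rot": TCP orientation; "wrist_force": force on the tool from outside, world axes, zero at the start; "moment": the same for the moment, N m; "gripper_width": finger opening in m; "grip_force": force on a finger pad.
Only numpy, scipy, OpenCV 4.12 (cv2) and the standard library are available. Lean on these libraries where they do the work, as an engineer would, in place of code of your own. Each camera call takes 0.05 s, during which the arm holds its last target. There are 200 camera calls.

## Working session

There is one attempt and no reset: what is moved stays moved. The work goes in short steps, Python scripts to look and compute and a shell command to move; the robot and the scene stay as the last step left them, time stands still between calls to the robot, and variables do not carry over. Pictures are saved under pics/ and viewed, at most 10 in all, crops included, and the job is handed in when it is done.

```bash
ls; mkdir -p pics; python3 - <<'E'
from rig import arm
import cv2,numpy as np
o=arm.get_obs();print({k:np.round(v,3).tolist() for k,v in o.items()})
for n in("top","side"):
    f=arm.grab_frame(n);cv2.imwrite(f"pics/{n}0.png",f["frame"]);np.savez(f"pics/{n}0.npz",K=f["intrinsics"],r=f["rvec"],t=f["tvec"])
    R=cv2.Rodrigues(np.array(f["rvec"]))[0];print(n,np.round(-R.T@np.ravel(f["tvec"]),3),np.round(R,2).tolist(),np.round(f["intrinsics"],1).tolist())
E
```

```text
pics
rig.py
steer.py
{'t': 0.0, 'qpos': [1.151, 0.6, -0.003, 1.6, 0.002, 0.943, -0.08], 'joint_velocities': [0.001, 0.001, 0.001, 0.0, 0.002, -0.002, -0.001], 'effort': [0.0, -77.645, 1.565, -25.802, 0.012, 0.009, -0.0], 'eef_pos': [0.244, -0.683, 0.404], 'eef_rot': [-3.14, 0.0, 0.343], 'wrist_force': [-0.524, 0.713, -0.452], 'moment': [-0.057, -0.042, 0.033], 'grip_force': 0.0, 'gripper_width': 0.086}
top [0.476 0.033 1.063] [[0.01, -1.0, 0.02], [-0.99, -0.01, -0.14], [0.14, -0.02, -0.99]] [[386.3, 0.0, 328.7], [0.0, 386.3, 201.0], [0.0, 0.0, 1.0]]
side [0.153 0.752 0.616] [[-0.85, -0.53, 0.0], [-0.27, 0.43, -0.86], [0.45, -0.73, -0.51]] [[374.4, 0.0, 315.5], [0.0, 374.4, 202.5], [0.0, 0.0, 1.0]]
```

View pics/top0.png

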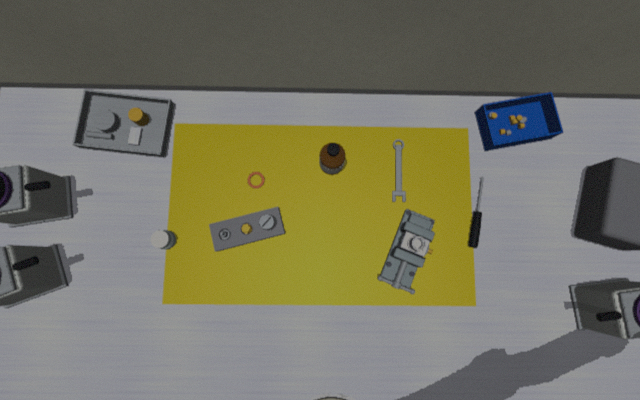

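View pics/side0.png

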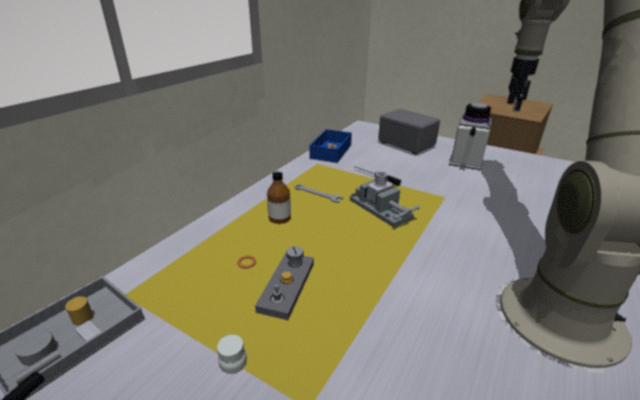

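The top view shows the plug head (with its slot) at about (267,222), the hex plug at (246,229), the spindle at (225,234) and the neck at about (417,243). I'll enlarge the plug and the neck.

```bash
cat > h.py <<'E'
import numpy as np,cv2
from scipy.spatial.transform import Rotation as Ro
def cam(n):
    d=np.load(f"pics/{n}.npz");return d["K"],d["r"],d["t"]
def back(n,uv,z):
    K,r,t=cam(n);R=cv2.Rodrigues(r)[0];c=-R.T@t.ravel()
    d=R.T@np.linalg.inv(K)@np.array([uv[0],uv[1],1.]);return c+d*(z-c[2])/d[2]
def proj(n,p):
    K,r,t=cam(n);return cv2.projectPoints(np.atleast_2d(np.array(p,float)),r,t,K,None)[0][:,0]
E
python3 - <<'E'
import cv2,numpy as np
from h import *
im=cv2.imread("pics/top0.png")
a=cv2.resize(im[195:255,200:300],None,fx=8,fy=8,interpolation=cv2.INTER_CUBIC)[:,:800]
b=cv2.resize(im[205:295,370:470],None,fx=6,fy=6,interpolation=cv2.INTER_CUBIC)
cv2.imwrite("pics/a.png",np.hstack([cv2.resize(im[202:242,245:290],None,fx=8,fy=8,interpolation=cv2.INTER_CUBIC),cv2.resize(im[225:265,390:440],None,fx=8,fy=8,interpolation=cv2.INTER_CUBIC)]))
for p,z in [((267,222),.061),((417,243),.121),((212,238),.022),((280,215),.022)]:print(back("top0",p,z))
E
```

```text
[0.56592635 0.16997856 0.061     ]
[ 0.51310179 -0.20462621  0.121     ]
[0.52505282 0.32019015 0.022     ]
[0.58876122 0.14090135 0.022     ]
```

View pics/a.png

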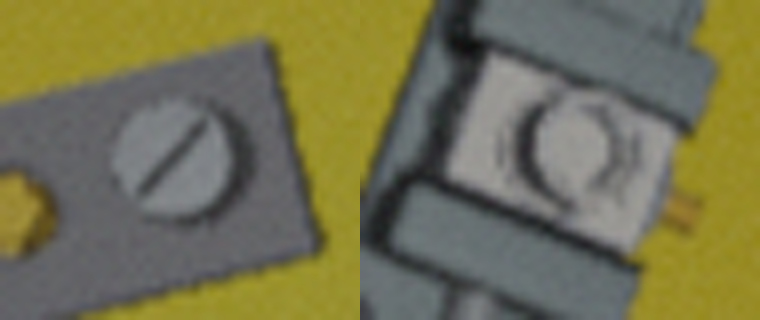

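Plug head centre is near (266.2,221.3), with the slot about 45° in the image. The neck mouth is near (461-390 → 461/8), still coarse. I'll go above the neck on the way and measure with the wrist camera.

Careful with the scale: shifts go in units of 50 mm and turns go in units of 0.2 rad. That gives: 0.276 m is 5.52, -0.24 m is -4.8.

```bash
python3 steer.py '{"aperture":[0.085,0.085,0.085,0.085,0.085,0.085,0.085,0.085],"sx":[5.52,5.52,5.52,5.52,5.52,5.52,5.52,5.52],"sy":[-4.8,-4.8,-4.8,-4.8,-4.8,-4.8,-4.8,-4.8],"sz":[0,0,0,0,0,0,0,0],"rz":[0,0,0,0,0,0,0,0]}' 20
python3 - <<'E'
from rig import arm
import numpy as np
f=arm.grab_frame("wrist");print(np.round(f["tool_from_camera"],3).tolist(),np.round(f["intrinsics"],1).tolist());print(np.round(arm.get_obs()["qpos"],3))
E
```

```text
t: 0.9
eef_pos: [0.4256, -0.3591, 0.4045]
eef_rot: [-3.14, -0.001, 0.349]
wrist_force: [-0.7, -0.6, -0.5]
gripper_width: 0.085
grip_force: 0.0
[[0.001, -0.957, -0.291, 0.074], [1.0, 0.001, -0.001, 0.002], [0.001, -0.291, 0.957, 0.031], [0.0, 0.0, 0.0, 1.0]] [[283.1, 0.0, 320.7], [0.0, 283.1, 199.1], [0.0, 0.0, 1.0]]
[ 0.623  0.399 -0.033  1.986  0.016  0.757 -0.64 ]
```

```bash
python3 steer.py '{"aperture":[0.085,0.085,0.085,0.085,0.085,0.085,0.085],"sx":[2.68,2.68,2.68,2.68,2.68,2.68,2.68],"sy":[-2.3,-2.3,-2.3,-2.3,-2.3,-2.3,-2.3],"sz":[0.8,0.8,0.8,0.8,0.8,0.8,0.8],"rz":[0,0,0,0,0,0,0]}'
cat >> h.py <<'E'
def wshot(name):
    from rig import arm
    o=arm.get_obs();f=arm.grab_frame("wrist")
    cv2.imwrite(f"pics/{name}.png",f["frame"])
    T=np.eye(4);T[:3,:3]=Ro.from_euler("xyz",o["eef_rot"]).as_matrix();T[:3,3]=o["eef_pos"]
    C=np.linalg.inv(T@np.array(f["tool_from_camera"]))
    np.savez(f"pics/{name}.npz",K=f["intrinsics"],r=cv2.Rodrigues(C[:3,:3])[0],t=C[:3,3]);return f["frame"]
E
python3 - <<'E'
from h import *
im=wshot("w1");p=proj("w1",[.513,-.205,.121])[0].round().astype(int);print(p)
x,y=p;c=im[max(0,y-75):y+75,x-100:x+100];print(x-100,max(0,y-75))
cv2.imwrite("pics/w1c.png",cv2.resize(c,None,fx=4,fy=4,interpolation=cv2.INTER_CUBIC))
E
```

```text
t: 1.65
eef_pos: [0.5098, -0.2123, 0.3647]
eef_rot: [3.141, 0.001, 0.341]
wrist_force: [0.5, 0.5, 0.0]
gripper_width: 0.085
grip_force: 0.0
[311 204]
211 129
```

View pics/w1c.png

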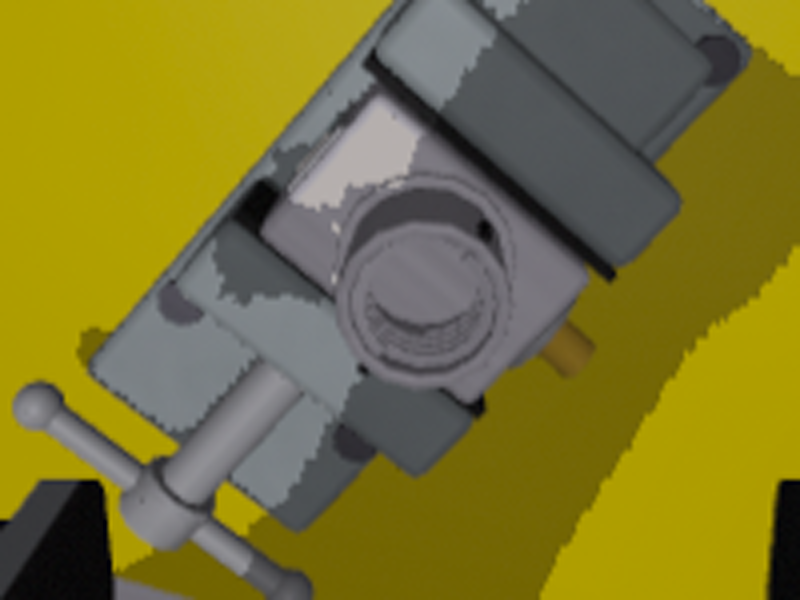

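The neck mouth's rim is an ellipse centred near crop (422,303), radius about 86. The dark marks are at (485,230) and (362,370).

```bash
python3 - <<'E'
from h import *
f=lambda u,v:(211+(u+.5)/4-.5,129+(v+.5)/4-.5)
c=back("w1",f(422,303),.121);print("c",c)
for p in [(335,303),(508,303),(422,218),(422,387)]:print(np.linalg.norm(back("w1",f(*p),.121)-c))
for p in [(485,230),(362,370)]:
  for z in(.121,.115,.11):
    d=back("w1",f(*p),z)-c;print(p,z,np.hypot(*d[:2]),np.degrees(np.arctan2(d[1],d[0])))
# orientation of the vice: jaws edges
for p,q,z in [((370,60),(612,275),.076),((445,0),(680,200),.076)]:
  d=back("w1",f(*q),z)-back("w1",f(*p),z);print("jaw",np.degrees(np.arctan2(d[1],d[0])))
# coarse plug
s=[back("top0",(245+u/8-.5+.06,202+v/8-.5+.06),.061) for u,v in((173,158),(140,192),(207,124))]
print(s,np.degrees(np.arctan2(*(s[2]-s[1])[[1,0]])))
im=cv2.imread("pics/w1.png")
th=np.linspace(0,2*np.pi,400)
for r in(.0178,.0117):
  for u in proj("w1",np.c_[c[0]+r*np.cos(th),c[1]+r*np.sin(th),0*th+.121]):pass
E
```

```text
c [ 0.51395485 -0.20904352  0.121     ]
0.017213701962524846
0.017014145299940966
0.01728531548997689
0.0178834310459657
(485, 230) 0.121 0.01931112491606521 -19.980289869994106
(485, 230) 0.115 0.018317902943928238 -23.621552634751925
(485, 230) 0.11 0.01755248504952598 -26.959604372853814
(362, 370) 0.121 0.018693379770512972 158.98221636173707
(362, 370) 0.115 0.02080678251949837 162.26551487880192
(362, 370) 0.11 0.022611130436496853 164.52687496352323
jaw -112.13269722485275
jaw -110.00756260696303
[array([0.56769708, 0.172141  , 0.061     ]), array([0.5565533, 0.1824266, 0.061    ]), array([0.57888557, 0.16149381, 0.061     ])] -43.147324859404016
```

To row units: -0.343 m is -6.86, 0.183 m is 3.66, -1.49 rad is -7.45.

```bash
python3 steer.py '{"aperture":[0.085,0.085,0.085,0.085,0.085,0.085,0.085,0.085],"sx":[3.66,3.66,3.66,3.66,3.66,3.66,3.66,3.66],"sy":[-6.86,-6.86,-6.86,-6.86,-6.86,-6.86,-6.86,-6.86],"sz":[0,0,0,0,0,0,1.2,1.2],"rz":[-7.45,-7.45,-7.45,-7.45,-7.45,-7.45,-7.45,-7.45]}'
python3 steer.py '{"aperture":[0.085,0.085,0.085],"sx":[0,0,0],"sy":[0,0,0],"sz":[0,0,0],"rz":[0,0,0]}'
python3 - <<'E'
from rig import arm
import numpy as np
o=arm.get_obs();print(np.round(o["eef_pos"],4),np.round(o["eef_rot"],3),np.round(o["qpos"],2))
E
```

```text
t: 2.5
eef_pos: [0.5676, 0.1682, 0.3091]
eef_rot: [3.139, -0.0, 1.546]
wrist_force: [0.7, -0.5, 0.0]
gripper_width: 0.0851
grip_force: 0.0
t: 2.8
eef_pos: [0.5671, 0.1659, 0.3091]
eef_rot: [3.141, 0.001, 1.539]
wrist_force: [-0.5, 0.1, 0.4]
gripper_width: 0.0844
grip_force: 0.0
[0.5671 0.1659 0.3091] [3.141e+00 1.000e-03 1.539e+00] [-0.15  0.58 -0.34  1.98  0.32  0.63 -0.73]
```

```bash
python3 steer.py '{"aperture":[0.085,0.085,0.085,0.085],"sx":[0,0,0,0],"sy":[0,0,0,0],"sz":[0,0,0,0],"rz":[-0.75,-1.45,-1.45,-1.45]}'
python3 - <<'E'
from h import *
im=wshot("w2");p=proj("w2",[.568,.172,.061])[0].round().astype(int)
x,y=p;x0,y0=x-100,max(0,y-75);c=im[y0:y0+150,x0:x0+200];print(x0,y0)
cv2.imwrite("pics/w2c.png",cv2.resize(c,None,fx=4,fy=4,interpolation=cv2.INTER_CUBIC))
E
```

```text
t: 3.2
eef_pos: [0.567, 0.1664, 0.3094]
eef_rot: [3.141, 0.0, 1.826]
wrist_force: [-0.1, 0.5, 0.7]
gripper_width: 0.0852
grip_force: 0.0
223 125
```

View pics/w2c.png

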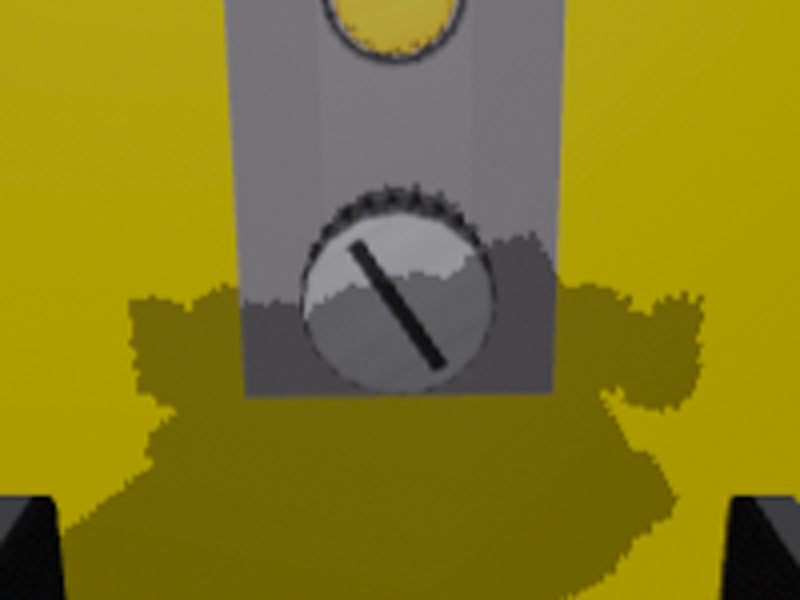

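The head top is centred at crop (399,303), and the slot runs from (355,245) to (440,366). The drain plug is well off the finger line.

```bash
python3 - <<'E'
from h import *
f=lambda u,v:(223+(u+.5)/4-.5,125+(v+.5)/4-.5)
c=back("w2",f(399,303),.061);print(c)
a,b=back("w2",f(355,245),.061),back("w2",f(440,366),.061);print(np.arctan2(*(b-a)[[1,0]]))
for p in [(303,303),(495,303),(399,213),(399,394)]:print(np.linalg.norm(back("w2",f(*p),.061)-c))
d=c[:2]-[.567,.1664];y=1.826
print(d@[np.cos(y),np.sin(y)],d@[np.sin(y),-np.cos(y)])
E
```

```text
[0.56749619 0.17187544 0.061     ]
-0.7237533530320015
0.01932329476646409
0.019329825890204957
0.0185176168490073
0.01966017455762144
0.005172838309508821 0.0018623547887198677
```

```bash
python3 steer.py '{"aperture":[0.085,0.085,0.085,0.085,0.085],"sx":[0.1,0.1,0.1,0.1,0.1],"sy":[0.04,0.04,0.04,0.04,0.04],"sz":[0.6,1.3,1.8,2.06,2.06],"rz":[0,0,0,0,0]}' 50
python3 steer.py '{"aperture":[0.03,0.03,0.03,0.03,0.03,0.03,0.03,0.03],"sx":[0,0,0,0,0,0,0,0],"sy":[0,0,0,0,0,0,0,0],"sz":[0,0,0,0,0,0,0,0],"rz":[0,0,0,0,0,0,0,0]}'
python3 steer.py '{"aperture":[0.03,0.03,0.03,0.03,0.03,0.03,0.03],"sx":[0,0,0,0,0,0,0],"sy":[0,0,0,0,0,0,0],"sz":[0,0,-0.4,-1.2,-2.2,-3,-3],"rz":[0,0,0,0,0,0,0]}'
```

```text
t: 3.75
eef_pos: [0.567, 0.1733, 0.2044]
eef_rot: [-3.139, 0.001, 1.831]
wrist_force: [-0.4, -0.3, 0.2]
gripper_width: 0.0848
grip_force: 0.0
t: 4.55
eef_pos: [0.5676, 0.1734, 0.2069]
eef_rot: [3.14, 0.0, 1.832]
wrist_force: [-1.0, -0.5, 6.9]
gripper_width: 0.0375
grip_force: 49.2
t: 5.25
eef_pos: [0.5683, 0.174, 0.3616]
eef_rot: [3.132, -0.001, 1.832]
wrist_force: [0.3, 0.6, -0.6]
gripper_width: 0.0375
grip_force: 50.6
```

To row units: -0.416 m is -8.32, -0.15 m is -3.

```bash
python3 steer.py '{"aperture":[0.03,0.03,0.03,0.03,0.03,0.03,0.03,0.03],"sx":[-8.32,-8.32,-8.32,-8.32,-8.32,-8.32,-8.32,-8.32],"sy":[-3,-3,-3,-3,-3,-3,-3,-3],"sz":[0,0,0,0,0,0,0,0],"rz":[0,0,0,0,0,0,0,0]}'
python3 steer.py '{"aperture":[0.03,0.03,0.03],"sx":[0,0,0],"sy":[0,0,0],"sz":[0,0,0],"rz":[0,0,0]}'
python3 - <<'E'
from h import *
from rig import arm
o=arm.get_obs();print(np.round(o["eef_pos"],4),np.round(o["eef_rot"],3),np.round(o["qpos"],2))
im=wshot("w3");print(proj("w3",[[.514,-.209,.121]]))
cv2.imwrite("pics/w3v.png",cv2.resize(im[60:360,120:520],None,fx=2,fy=2,interpolation=cv2.INTER_CUBIC))
E
```

```text
t: 6.05
eef_pos: [0.5328, -0.2273, 0.3553]
eef_rot: [-3.141, -0.0, 1.833]
wrist_force: [1.1, 0.3, -2.2]
gripper_width: 0.0375
grip_force: 50.6
t: 6.35
eef_pos: [0.5337, -0.2241, 0.3554]
eef_rot: [-3.142, -0.001, 1.834]
wrist_force: [-0.2, 0.5, -1.7]
gripper_width: 0.0376
grip_force: 50.6
[ 0.5337 -0.2241  0.3554] [-3.142e+00 -1.000e-03  1.834e+00] [ 0.63  0.53 -0.48  1.97  0.35  0.73  0.21]
[[300.14770182 187.6069971 ]]
```

View pics/w3v.png

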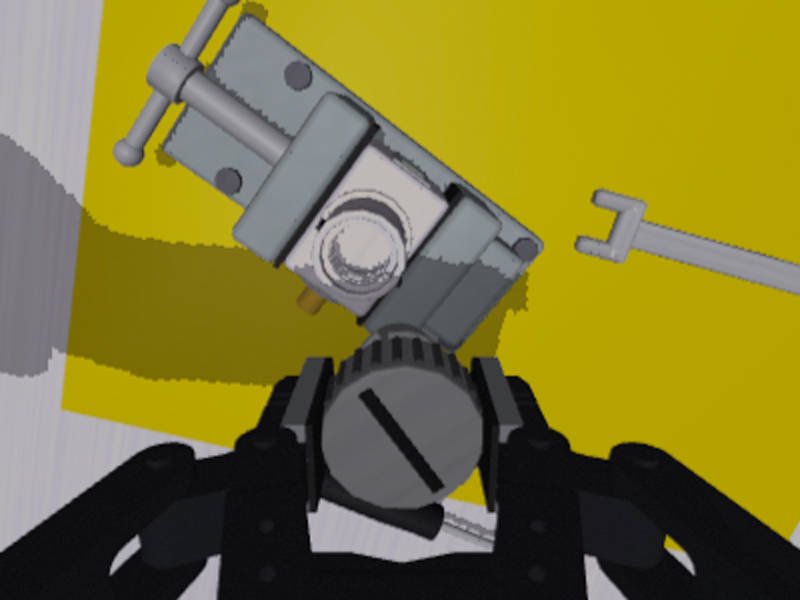

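Neck mouth is centred at view (360,252). The held head's top is centred at (402,437) with radius about 81, and the slot runs (365,392)-(438,490). The plug looks upright in the fingers.

```bash
python3 - <<'E'
from h import *
f=lambda u,v:(120+(u+.5)/2-.5,60+(v+.5)/2-.5)
tcp=np.array([.5337,-.2241,.3554]);y=1.834
X=np.array([np.cos(y),np.sin(y)]);Y=np.array([np.sin(y),-np.cos(y)])
n=back("w3",f(360,252),.121);print("neck",n)
for h in(.143,.146,.149):
  z=tcp[2]-h;c=back("w3",f(402,437),z);d=(c-tcp)[:2];a,b=back("w3",f(365,392),z),back("w3",f(438,490),z)
  print(h,"plug in tool",d@X,d@Y,"r",[np.linalg.norm(back("w3",f(*p),z)-c).round(4) for p in((321,437),(484,437),(402,366),(402,509))],"slot",np.arctan2(*(b-a)[[1,0]]),
   "move",(n-c)[:2]@X,(n-c)[:2]@Y)
E
```

```text
neck [ 0.51337334 -0.20769586  0.121     ]
0.143 plug in tool 0.0009750183766777193 0.00012165690215977855 r [np.float64(0.0184), np.float64(0.0186), np.float64(0.0177), np.float64(0.0195)] slot -0.7304931007534157 move 0.020152677099787984 -0.015480347324200304
0.146 plug in tool -0.0009359797544239954 0.00012637998880437551 r [np.float64(0.0189), np.float64(0.0191), np.float64(0.0181), np.float64(0.02)] slot -0.7304931007534152 move 0.0220636752308897 -0.015485070410844902
0.149 plug in tool -0.002846977885525735 0.00013110307544885087 r [np.float64(0.0194), np.float64(0.0196), np.float64(0.0186), np.float64(0.0205)] slot -0.7304931007534154 move 0.02397467336199144 -0.015489793497489376
```

To row units: 0.022 m is 0.44, 0.03 m is 0.6.

```bash
python3 steer.py '{"aperture":[0.03,0.03,0.03,0.03,0.03,0.03],"sx":[0.44,0.44,0.44,0.44,0.44,0.44],"sy":[-0.3,-0.3,-0.3,-0.3,-0.3,-0.3],"sz":[0,0,0.3,0.6,0.6,0.6],"rz":[0,0,0,0,0,0]}'
cat > st.py <<'E'
from h import *
from rig import arm
o=arm.get_obs();p=np.array(o["eef_pos"]);y=o["eef_rot"][2];X=np.array([np.cos(y),np.sin(y)]);Y=np.array([np.sin(y),-np.cos(y)])
t=np.array([.5135,-.2081])-p[:2]-(-.0013)*X
print("yaw",round(y,3),"plugz~",round(p[2]-.199-.121,4),"err",np.round([t@X,t@Y],4),"rp",np.round(o["eef_rot"][:2],3),"F",np.round(o["wrist_force"],1),"M",np.round(o["moment"],2),"q7",round(o["qpos"][6],2))
E
python3 st.py
```

```text
t: 7.0
eef_pos: [0.514, -0.207, 0.3258]
eef_rot: [-3.141, -0.0, 1.835]
wrist_force: [-0.0, -0.5, -1.9]
gripper_width: 0.0376
grip_force: 50.6
yaw 1.835 plugz~ 0.0058 err [ 0.0003 -0.0008] rp [-3.141 -0.   ] F [-0.  -0.5 -1.9] M [ 0.07  0.03 -0.01] q7 0.15
```

Well aligned. Now down gently, watching the force.

To row units: 0.016 m is 0.32, 0.015 m is 0.3.

```bash
python3 steer.py '{"aperture":[0.03,0.03,0.03,0.03,0.03,0.03],"sx":[0,0,0,0,0,0],"sy":[-0.012,-0.012,-0.012,-0.012,-0.012,-0.012],"sz":[0.1,0.2,0.26,0.3,0.32,0.32],"rz":[0,0,0,0,0,0]}'; python3 st.py
```

```text
t: 7.6
eef_pos: [0.513, -0.208, 0.3096]
eef_rot: [-3.141, -0.0, 1.833]
wrist_force: [0.4, -1.0, -1.6]
gripper_width: 0.0374
grip_force: 50.6
yaw 1.833 plugz~ -0.0104 err [0.0011 0.0005] rp [-3.141 -0.   ] F [ 0.4 -1.  -1.6] M [-0.03  0.05 -0.03] q7 0.13
```

```bash
for i in 1; do python3 steer.py '{"aperture":[0.03,0.03,0.03,0.03],"sx":[0,0,0,0],"sy":[0,0,0,0],"sz":[0.02,0.04,0.04,0.04],"rz":[0,0,0,0]}'; done; python3 st.py
```

```text
t: 8.0
eef_pos: [0.513, -0.208, 0.3077]
eef_rot: [-3.142, 0.0, 1.833]
wrist_force: [0.8, -0.2, -1.1]
gripper_width: 0.0373
grip_force: 50.6
yaw 1.833 plugz~ -0.0123 err [0.001  0.0005] rp [-3.142  0.   ] F [ 0.8 -0.2 -1.1] M [ 0.03 -0.01 -0.04] q7 0.13
```

To row units: 0.001 m is 0.02.

```bash
python3 steer.py '{"aperture":[0.03,0.03,0.03],"sx":[0,0,0],"sy":[0,0,0],"sz":[0.02,0.02,0.02],"rz":[0,0,0]}'; python3 st.py
```

```text
t: 8.3
eef_pos: [0.513, -0.208, 0.3066]
eef_rot: [-3.141, -0.0, 1.833]
wrist_force: [-0.3, 0.4, -0.8]
gripper_width: 0.0373
grip_force: 50.6
yaw 1.833 plugz~ -0.0134 err [0.001  0.0005] rp [-3.141 -0.   ] F [-0.3  0.4 -0.8] M [0.02 0.02 0.02] q7 0.13
```

To row units: 0.001 m is 0.02.

```bash
python3 steer.py '{"aperture":[0.03,0.03,0.03],"sx":[0,0,0],"sy":[0,0,0],"sz":[0.02,0.02,0.02],"rz":[0,0,0]}'; python3 st.py
```

```text
t: 8.6
eef_pos: [0.513, -0.208, 0.3058]
eef_rot: [3.141, 0.0, 1.833]
wrist_force: [-1.1, -0.0, 0.9]
gripper_width: 0.0378
grip_force: 50.8
yaw 1.833 plugz~ -0.0142 err [0.0011 0.0004] rp [3.141 0.   ] F [-1.1 -0.   0.9] M [0.03 0.06 0.01] q7 0.13
```

```bash
python3 steer.py '{"aperture":[0.03,0.03,0.03],"sx":[0,0,0],"sy":[0,0,0],"sz":[0.02,0.02,0.02],"rz":[0,0,0]}'; python3 st.py
```

```text
t: 8.9
eef_pos: [0.513, -0.2079, 0.3054]
eef_rot: [3.141, 0.001, 1.833]
wrist_force: [-3.1, 0.6, 9.9]
gripper_width: 0.0378
grip_force: 51.8
yaw 1.833 plugz~ -0.0146 err [0.001  0.0004] rp [3.141e+00 1.000e-03] F [-3.1  0.6  9.9] M [0.16 0.55 0.04] q7 0.12
```

Contact at about -14.3 mm, as expected for 0.35 rad before the start. Now turning gently backward.

To row units: -0.0006 m is -0.012, -0.0005 m is -0.01, -0.15 rad is -0.75.

```bash
python3 steer.py '{"aperture":[0.03,0.03,0.03,0.03,0.03],"sx":[0,0,0,0,0],"sy":[0,0,0,0,0],"sz":[-0.006,-0.01,-0.012,-0.012,-0.012],"rz":[-0.2,-0.4,-0.6,-0.75,-0.75]}'; python3 st.py
```

```text
t: 9.4
eef_pos: [0.513, -0.208, 0.3056]
eef_rot: [3.141, 0.0, 1.984]
wrist_force: [-1.2, 0.8, 5.6]
gripper_width: 0.0373
grip_force: 51.3
yaw 1.984 plugz~ -0.0144 err [0.001  0.0005] rp [3.141 0.   ] F [-1.2  0.8  5.6] M [ 0.06  0.32 -0.04] q7 0.24
```

To row units: -0.12 rad is -0.6.

```bash
python3 steer.py '{"aperture":[0.03,0.03,0.03,0.03,0.03],"sx":[0,0,0,0,0],"sy":[0,0,0,0,0],"sz":[0,0,0,0,0],"rz":[-0.15,-0.3,-0.45,-0.6,-0.6]}'; python3 st.py
```

```text
t: 9.9
eef_pos: [0.513, -0.208, 0.3055]
eef_rot: [3.141, 0.0, 2.104]
wrist_force: [-1.8, 0.5, 5.5]
gripper_width: 0.0374
grip_force: 51.3
yaw 2.104 plugz~ -0.0145 err [0.001  0.0004] rp [3.141 0.   ] F [-1.8  0.5  5.5] M [-0.    0.35  0.  ] q7 0.33
```

To row units: -0.1 rad is -0.5.

```bash
python3 steer.py '{"aperture":[0.03,0.03,0.03,0.03,0.03],"sx":[0,0,0,0,0],"sy":[0,0,0,0,0],"sz":[0,0,0,0,0],"rz":[-0.15,-0.3,-0.45,-0.5,-0.5]}'; python3 st.py
```

```text
t: 10.4
eef_pos: [0.5129, -0.208, 0.3053]
eef_rot: [-3.142, -0.0, 2.203]
wrist_force: [-1.4, 0.1, 4.6]
gripper_width: 0.0376
grip_force: 51.2
yaw 2.203 plugz~ -0.0147 err [0.0009 0.0004] rp [-3.142 -0.   ] F [-1.4  0.1  4.6] M [0.02 0.39 0.02] q7 0.41
```

To row units: -0.1 rad is -0.5.

```bash
python3 steer.py '{"aperture":[0.03,0.03,0.03,0.03,0.03],"sx":[0,0,0,0,0],"sy":[0,0,0,0,0],"sz":[0,0,0,0,0],"rz":[-0.15,-0.3,-0.45,-0.5,-0.5]}'; python3 st.py
```

```text
t: 10.9
eef_pos: [0.5131, -0.2079, 0.305]
eef_rot: [3.141, -0.0, 2.303]
wrist_force: [0.6, 1.1, -1.4]
gripper_width: 0.0376
grip_force: 50.7
yaw 2.303 plugz~ -0.015 err [0.0009 0.0002] rp [ 3.141 -0.   ] F [ 0.6  1.1 -1.4] M [ 0.25 -0.06  0.01] q7 0.48
```

The force vanished: the threads have cleared. Lowering slowly by the pitch.

```bash
python3 steer.py '{"aperture":[0.03,0.03,0.03,0.03,0.03,0.03],"sx":[0,0,0,0,0,0],"sy":[0,0,0,0,0,0],"sz":[0.01,0.02,0.03,0.04,0.05,0.06],"rz":[-0.25,-0.25,-0.25,-0.25,-0.25,-0.25]}'; python3 st.py
```

```text
t: 11.5
eef_pos: [0.513, -0.208, 0.3022]
eef_rot: [-3.142, 0.0, 2.353]
wrist_force: [-0.3, 0.5, -1.8]
gripper_width: 0.0375
grip_force: 50.7
yaw 2.353 plugz~ -0.0178 err [0.0008 0.0003] rp [-3.142  0.   ] F [-0.3  0.5 -1.8] M [ 0.16 -0.07 -0.03] q7 0.52
```

```bash
python3 steer.py '{"aperture":[0.03,0.03,0.03,0.03],"sx":[0,0,0,0],"sy":[0,0,0,0],"sz":[0.01,0.02,0.02,0.02],"rz":[0,0,0,0]}'; python3 st.py
```

```text
t: 11.9
eef_pos: [0.513, -0.208, 0.3017]
eef_rot: [-3.141, 0.001, 2.353]
wrist_force: [-1.2, 0.0, 5.9]
gripper_width: 0.0373
grip_force: 51.3
yaw 2.353 plugz~ -0.0183 err [0.0009 0.0002] rp [-3.141e+00  1.000e-03] F [-1.2  0.   5.9] M [ 0.19  0.27 -0.03] q7 0.52
```

Dropped to -18.3 mm with contact again. Now forward, following the lead (1.6 mm/rad).

```bash
python3 steer.py '{"aperture":[0.03,0.03,0.03,0.03,0.03,0.03,0.03,0.03],"sx":[0,0,0,0,0,0,0,0],"sy":[0,0,0,0,0,0,0,0],"sz":[0,0.006,0.01,0.014,0.018,0.022,0.026,0.03],"rz":[0.6,1.2,1.8,2.4,3,3.6,4.2,4.8]}'; python3 st.py
```

```text
t: 12.7
eef_pos: [0.5135, -0.2077, 0.3003]
eef_rot: [3.14, -0.0, 1.388]
wrist_force: [0.9, 1.5, 2.7]
gripper_width: 0.0373
grip_force: 51.1
yaw 1.388 plugz~ -0.0197 err [0.0009 0.0001] rp [ 3.14 -0.  ] F [0.9 1.5 2.7] M [ 0.36 -0.17  0.01] q7 -0.21
```

To row units: 0.0015 m is 0.03, 0.0014 m is 0.028, 0.96 rad is 4.8.

```bash
python3 steer.py '{"aperture":[0.03,0.03,0.03,0.03,0.03,0.03,0.03,0.03],"sx":[0,0,0,0,0,0,0,0],"sy":[0,0,0,0,0,0,0,0],"sz":[0.004,0.008,0.012,0.016,0.02,0.024,0.028,0.03],"rz":[0.6,1.2,1.8,2.4,3,3.6,4.2,4.8]}'; python3 st.py
```

```text
t: 13.5
eef_pos: [0.5135, -0.208, 0.2988]
eef_rot: [3.141, -0.001, 0.428]
wrist_force: [1.0, 0.2, 3.5]
gripper_width: 0.0376
grip_force: 51.1
yaw 0.428 plugz~ -0.0212 err [0.0013 0.0001] rp [ 3.141e+00 -1.000e-03] F [1.  0.2 3.5] M [ 0.08 -0.16 -0.06] q7 -0.89
```

```bash
python3 steer.py '{"aperture":[0.03,0.03,0.03,0.03,0.03,0.03,0.03,0.03],"sx":[0,0,0,0,0,0,0,0],"sy":[0,0,0,0,0,0,0,0],"sz":[0.004,0.008,0.012,0.016,0.02,0.024,0.028,0.03],"rz":[0.6,1.2,1.8,2.4,3,3.6,4.2,4.8]}'; python3 st.py
```

```text
t: 14.3
eef_pos: [0.513, -0.2082, 0.2972]
eef_rot: [3.142, -0.001, -0.532]
wrist_force: [-0.4, -1.6, 3.7]
gripper_width: 0.0376
grip_force: 51.1
yaw -0.532 plugz~ -0.0228 err [ 0.0016 -0.0004] rp [ 3.142e+00 -1.000e-03] F [-0.4 -1.6  3.7] M [-0.14  0.31  0.09] q7 -1.55
```

```bash
python3 steer.py '{"aperture":[0.03,0.03,0.03,0.03,0.03,0.03,0.03],"sx":[0,0,0,0,0,0,0],"sy":[0,0,0,0,0,0,0],"sz":[0.004,0.008,0.012,0.014,0.018,0.02,0.02],"rz":[0.5,1,1.5,2,2.5,3,3]}'; python3 st.py
```

```text
t: 15.0
eef_pos: [0.5128, -0.2081, 0.2961]
eef_rot: [3.141, -0.0, -1.131]
wrist_force: [-1.8, -0.0, 5.6]
gripper_width: 0.0372
grip_force: 51.2
yaw -1.131 plugz~ -0.0239 err [ 0.0015 -0.0006] rp [ 3.141 -0.   ] F [-1.8 -0.   5.6] M [-0.07  0.6  -0.04] q7 -1.96
```

Now at about 0.53 turn and the wrist is nearing its limit. I'll release, rewind π, and regrip.

To row units: -0.001 m is -0.02.

```bash
python3 steer.py '{"aperture":[0.065,0.065,0.065,0.065,0.065,0.065],"sx":[0,0,0,0,0,0],"sy":[0,0,0,0,0,0],"sz":[-0.02,-0.02,-0.02,-0.02,-0.02,-0.02],"rz":[0,0,0,0,0,0]}'
python3 steer.py '{"aperture":[0.065,0.065,0.065,0.065,0.065,0.065,0.065,0.065],"sx":[0,0,0,0,0,0,0,0],"sy":[0,0,0,0,0,0,0,0],"sz":[0,0,0,0,0,0,0,0],"rz":[-0.75,-1.5,-2.25,-3,-3.75,-4.5,-5.25,-6]}'
python3 steer.py '{"aperture":[0.065,0.065,0.065,0.065,0.065,0.065,0.065,0.065],"sx":[0,0,0,0,0,0,0,0],"sy":[0,0,0,0,0,0,0,0],"sz":[0,0,0,0,0,0,0,0],"rz":[-0.75,-1.5,-2.25,-3,-3.75,-4.5,-5.25,-6]}'
python3 steer.py '{"aperture":[0.065,0.065,0.065,0.065,0.065,0.065,0.065],"sx":[0,0,0,0,0,0,0],"sy":[0,0,0,0,0,0,0],"sz":[0,0,0,0,0,0,0],"rz":[-0.75,-1.5,-2.25,-3,-3.5,-3.5,-3.5]}'
python3 st.py
python3 - <<'E'
from h import *
im=wshot("w4");cv2.imwrite("pics/w4v.png",cv2.resize(im[100:380,160:480],None,fx=2,fy=2))
E
```

```text
t: 15.6
eef_pos: [0.513, -0.208, 0.2967]
eef_rot: [3.142, 0.0, -1.127]
wrist_force: [-0.3, -0.4, -0.6]
gripper_width: 0.0647
grip_force: 0.0
t: 16.4
eef_pos: [0.5129, -0.2081, 0.2968]
eef_rot: [3.141, 0.0, 0.079]
wrist_force: [-0.0, -1.3, -0.5]
gripper_width: 0.0649
grip_force: 0.0
t: 17.2
eef_pos: [0.5129, -0.2081, 0.2967]
eef_rot: [-3.142, 0.0, 1.279]
wrist_force: [0.1, -0.5, -1.0]
gripper_width: 0.0648
grip_force: 0.0
t: 17.9
eef_pos: [0.5129, -0.2082, 0.2966]
eef_rot: [-3.142, -0.0, 1.969]
wrist_force: [0.7, 0.2, 0.1]
gripper_width: 0.0647
grip_force: 0.0
yaw 1.969 plugz~ -0.0234 err [0.0012 0.0006] rp [-3.142 -0.   ] F [0.7 0.2 0.1] M [0.05 0.04 0.04] q7 0.21
```

View pics/w4v.png

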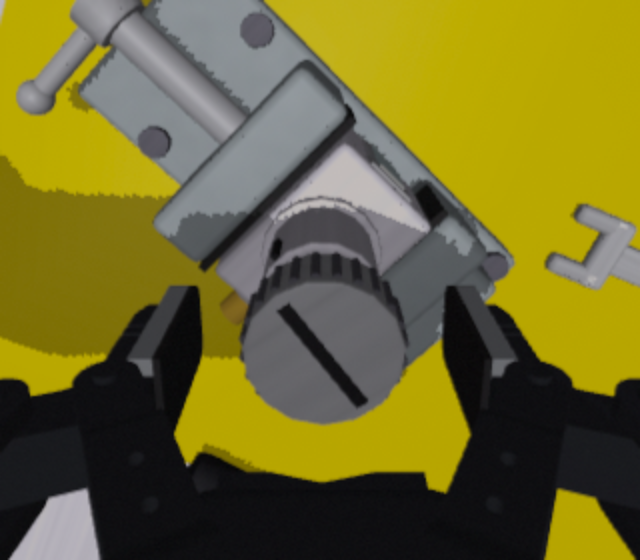

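The plug stands straight and centred between the open pads: head at (324,350), slot (283,309)-(362,403). Regripping and turning the rest.

```bash
python3 steer.py '{"aperture":[0.03,0.03,0.03,0.03,0.03,0.03,0.03],"sx":[0,0,0,0,0,0,0],"sy":[0,0,0,0,0,0,0],"sz":[0,0,0,0,0,0,0],"rz":[0,0,0,0,0,0,0]}' 50; python3 st.py
```

```text
t: 18.65
eef_pos: [0.513, -0.2079, 0.297]
eef_rot: [3.142, 0.0, 1.973]
wrist_force: [-1.3, 0.9, 5.8]
gripper_width: 0.0374
grip_force: 49.6
yaw 1.973 plugz~ -0.023 err [0.001  0.0004] rp [3.142 0.   ] F [-1.3  0.9  5.8] M [ 0.08  0.3  -0.06] q7 0.21
```

To row units: 0.0008 m is 0.016, 0.0007 m is 0.014, 0.5 rad is 2.5.

```bash
python3 steer.py '{"aperture":[0.03,0.03,0.03,0.03,0.03,0.03],"sx":[0,0,0,0,0,0],"sy":[0,0,0,0,0,0],"sz":[0,0.004,0.008,0.012,0.014,0.016],"rz":[0.25,0.75,1.25,1.75,2.25,2.5]}'; python3 st.py
```

```text
t: 19.25
eef_pos: [0.5131, -0.2078, 0.2962]
eef_rot: [3.141, 0.0, 1.469]
wrist_force: [-0.5, 1.0, 5.6]
gripper_width: 0.0378
grip_force: 49.7
yaw 1.469 plugz~ -0.0238 err [0.001  0.0004] rp [3.141 0.   ] F [-0.5  1.   5.6] M [0.15 0.22 0.09] q7 -0.16
```

To row units: 0.0009 m is 0.018, 0.0015 m is 0.03, 0.96 rad is 4.8.

```bash
python3 steer.py '{"aperture":[0.03,0.03,0.03,0.03,0.03,0.03,0.03,0.03],"sx":[0,0,0,0,0,0,0,0],"sy":[0,0,0,0,0,0,0,0],"sz":[0.002,0.006,0.01,0.014,0.018,0.022,0.026,0.03],"rz":[0.6,1.2,1.8,2.4,3,3.6,4.2,4.8]}'; python3 st.py
```

```text
t: 20.05
eef_pos: [0.513, -0.2077, 0.2947]
eef_rot: [-3.142, -0.0, 0.508]
wrist_force: [-1.6, 2.3, 5.4]
gripper_width: 0.0373
grip_force: 49.7
yaw 0.508 plugz~ -0.0253 err [0.0015 0.0006] rp [-3.142 -0.   ] F [-1.6  2.3  5.4] M [0.28 0.25 0.02] q7 -0.84
```

```bash
python3 steer.py '{"aperture":[0.03,0.03,0.03,0.03,0.03,0.03,0.03,0.03],"sx":[0,0,0,0,0,0,0,0],"sy":[0,0,0,0,0,0,0,0],"sz":[0.004,0.008,0.012,0.016,0.02,0.024,0.028,0.03],"rz":[0.6,1.2,1.8,2.4,3,3.6,4.2,4.8]}'; python3 st.py
```

```text
t: 20.85
eef_pos: [0.5131, -0.2076, 0.2932]
eef_rot: [-3.141, -0.0, -0.452]
wrist_force: [-0.9, 1.1, 2.5]
gripper_width: 0.0376
grip_force: 49.8
yaw -0.452 plugz~ -0.0268 err [0.0018 0.0003] rp [-3.141 -0.   ] F [-0.9  1.1  2.5] M [0.32 0.1  0.07] q7 -1.5
```

To row units: 0.0008 m is 0.016, 0.0006 m is 0.012, 0.5 rad is 2.5.

```bash
python3 steer.py '{"aperture":[0.03,0.03,0.03,0.03,0.03,0.03,0.03,0.03],"sx":[0,0,0,0,0,0,0,0],"sy":[0,0,0,0,0,0,0,0],"sz":[0.004,0.008,0.012,0.016,0.016,0.012,0.012,0.012],"rz":[0.6,1.2,1.8,2.4,2.5,2.5,2.5,2.5]}'; python3 st.py
python3 - <<'E'
from h import *
im=wshot("w5");cv2.imwrite("pics/w5v.png",cv2.resize(im[100:380,160:480],None,fx=2,fy=2))
E
```

```text
t: 21.65
eef_pos: [0.5133, -0.2077, 0.2924]
eef_rot: [-3.141, -0.0, -0.946]
wrist_force: [0.8, 2.3, 4.7]
gripper_width: 0.0377
grip_force: 49.8
yaw -0.946 plugz~ -0.0276 err [0.0017 0.    ] rp [-3.141 -0.   ] F [0.8 2.3 4.7] M [ 0.45 -0.2   0.01] q7 -1.83
```

View pics/w5v.png

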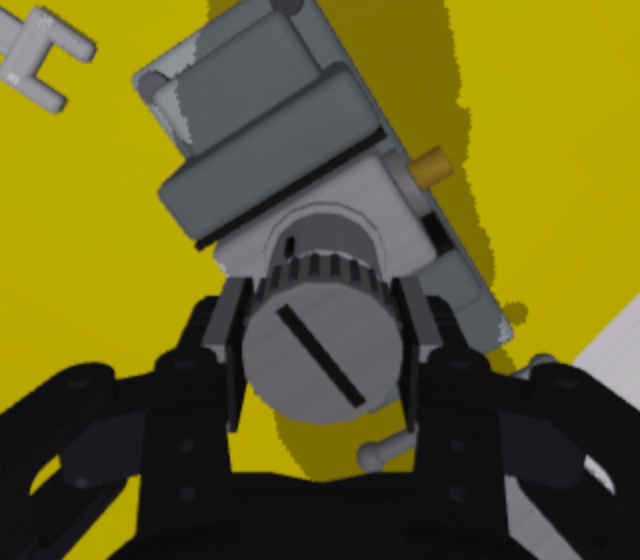

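The plug stands straight with the head held. It has turned about 6.24 rad since the drop, which puts its end about 28.5 mm below the mouth. Handing in.

```bash
python3 -c "
from rig import arm
print(arm.close_job())"
```

```text
the job is handed in; nothing more can be done
None
```

I started the filler plug about one full turn in the neck after feeling the threads drop. It stands straight, its end about 28.5 mm below the mouth, with the head still gripped (one release and regrip partway); handed in at 21.7 s, no verdict shown.

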